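# Scoop turned balls into the lacquer bowl

### The job

Pick up the steel scoop by its wooden handle, scoop the turned wooden balls out of the long tray and tip at least four of the five into the round bowl, then lay the scoop back flat on its cork mat and let go. Never touch the balls with the gripper and drop none on the table; a ball you do not get may stay in the tray. Leave the bowl standing where it is and do not disturb the other things on the table.

Things in the scene. Friction and masses are not known exactly. Their poses are not given: they have to be found in the camera images.
- tray: Long wooden tray fixed to the table. Inside x from -125 mm, y -61 to +61 mm, flat floor 8 mm above the table as far as x = +100; from there a 45 degree ramp rises to z = 58 mm at x = +150 (end away from the robot). Walls 10 mm thick; -x end and long walls 35 mm high above the table, 60 mm beside the ramp (x above 95). Origin at table height, mid-width. z up. Balls start at x above 0
- scoop: Steel hand scoop, 203 mm long, 160 g, starts on the mat. Origin: centre of the pan's underside; +x from handle to open lip, z up. Pan x, y -55 to +55 mm, 2 mm sheet, back wall 46 mm high, side cheeks stepping down to the lip (38, 24, 12 mm, none in the last 15). Wooden handle along x from -148 to -58 mm, 20 mm wide (y), 24 high, centre line 58 mm above the underside. Stands level when let go
- scoop_grip (a point): Point to grip: on the centre line of the scoop's handle, at (-100, 0, 58) mm in the scoop's frame; close the fingers across the handle's 20 mm width
- scoop_lip (a point): Middle of the scoop's lip on its underside, at (55, 0, 0) mm in the scoop's frame
- scoop_pan (a point): Middle of the space in the pan, at (0, 0, 19) mm in the scoop's frame
- mat: Cork mat fixed to the table, 270 mm (x) x 160 mm (y), 6 mm thick. Origin: centre of its underside. The scoop lies along it, the scoop's origin near 40 mm ahead of the mat's centre along the scoop's x. The mat may be on the left or the right of the tray
- bowl: Loose round dark lacquer bowl, 600 g, 176 mm across the rim, 75 mm high, wall 5 mm. Origin: centre of its underside, +z up. It stands on the other side of the tray from the mat
- square_box: Bystander: square open box 120 x 120 x 50 mm, loose, near the far edge. Origin under its centre. Not the place for the balls
- jar: Bystander: lidded amber jar, 80 mm across, 100 mm high, near the far edge. Origin under its centre
- cup: Bystander: small round cup 72 mm across, 65 mm high, close to the robot. Origin under its centre
- tin: Bystander: low metal tin 74 mm across, 55 mm high, close to the robot. Origin under its centre
- brush: Bystander: flat brush about 200 mm long lying close to the robot. Origin under its centre
- ball0: Turned wooden ball number 1 of five alike, 30 mm across, 14 g, free to roll. Origin: its centre
- ball1: Turned wooden ball number 2 of five alike, 30 mm across, 14 g, free to roll. Origin: its centre
- ball2: Turned wooden ball number 3 of five alike, 30 mm across, 14 g, free to roll. Origin: its centre
- ball3: Turned wooden ball number 4 of five alike, 30 mm across, 14 g, free to roll. Origin: its centre
- ball4: Turned wooden ball number 5 of five alike, 30 mm across, 14 g, free to roll. Origin: its centre

How it is judged (in metres and radians):
On the way:
1. at least one ball is carried in the scoop's pan, lifted clear of the tray (ball centre within 70 mm of site scoop_pan and above 80 mm) (((distance between ball0 and scoop_pan below 0.07 m and height (world z) of ball0 above 0.08 m) or (distance between ball1 and scoop_pan below 0.07 m and height (world z) of ball1 above 0.08 m) or (distance between ball2 and scoop_pan below 0.07 m and height (world z) of ball2 above 0.08 m) or (distance between ball3 and scoop_pan below 0.07 m and height (world z) of ball3 above 0.08 m) or (distance between ball4 and scoop_pan below 0.07 m and height (world z) of ball4 above 0.08 m))), for 0.2 s.
At the end, for the whole second after the job is handed in: Four or five balls in the bowl (within 75 mm of its axis, below the rim), any other in the tray; scoop level (0.1 rad) and at rest on the mat, pan centre within 90 mm and grip point within 130 mm of the mat's centre; bowl upright, within 40 mm of its start ((((horizontal distance between ball1 and bowl below 0.075 m and z of ball1 in the frame of bowl between 0 and 0.075 m) and (horizontal distance between ball2 and bowl below 0.075 m and z of ball2 in the frame of bowl between 0 and 0.075 m) and (horizontal distance between ball3 and bowl below 0.075 m and z of ball3 in the frame of bowl between 0 and 0.075 m) and (horizontal distance between ball4 and bowl below 0.075 m and z of ball4 in the frame of bowl between 0 and 0.075 m)) or ((horizontal distance between ball0 and bowl below 0.075 m and z of ball0 in the frame of bowl between 0 and 0.075 m) and (horizontal distance between ball2 and bowl below 0.075 m and z of ball2 in the frame of bowl between 0 and 0.075 m) and (horizontal distance between ball3 and bowl below 0.075 m and z of ball3 in the frame of bowl between 0 and 0.075 m) and (horizontal distance between ball4 and bowl below 0.075 m and z of ball4 in the frame of bowl between 0 and 0.075 m)) or ((horizontal distance between ball0 and bowl below 0.075 m and z of ball0 in the frame of bowl between 0 and 0.075 m) and (horizontal distance between ball1 and bowl below 0.075 m and z of ball1 in the frame of bowl between 0 and 0.075 m) and (horizontal distance between ball3 and bowl below 0.075 m and z of ball3 in the frame of bowl between 0 and 0.075 m) and (horizontal distance between ball4 and bowl below 0.075 m and z of ball4 in the frame of bowl between 0 and 0.075 m)) or ((horizontal distance between ball0 and bowl below 0.075 m and z of ball0 in the frame of bowl between 0 and 0.075 m) and (horizontal distance between ball1 and bowl below 0.075 m and z of ball1 in the frame of bowl between 0 and 0.075 m) and (horizontal distance between ball2 and bowl below 0.075 m and z of ball2 in the frame of bowl between 0 and 0.075 m) and (horizontal distance between ball4 and bowl below 0.075 m and z of ball4 in the frame of bowl between 0 and 0.075 m)) or ((horizontal distance between ball0 and bowl below 0.075 m and z of ball0 in the frame of bowl between 0 and 0.075 m) and (horizontal distance between ball1 and bowl below 0.075 m and z of ball1 in the frame of bowl between 0 and 0.075 m) and (horizontal distance between ball2 and bowl below 0.075 m and z of ball2 in the frame of bowl between 0 and 0.075 m) and (horizontal distance between ball3 and bowl below 0.075 m and z of ball3 in the frame of bowl between 0 and 0.075 m))) and ((horizontal distance between ball0 and bowl below 0.075 m and z of ball0 in the frame of bowl between 0 and 0.075 m) or (x of ball0 in the frame of tray between -0.125 and 0.15 m and y of ball0 in the frame of tray between -0.061 and 0.061 m and z of ball0 in the frame of tray below 0.06 m)) and ((horizontal distance between ball1 and bowl below 0.075 m and z of ball1 in the frame of bowl between 0 and 0.075 m) or (x of ball1 in the frame of tray between -0.125 and 0.15 m and y of ball1 in the frame of tray between -0.061 and 0.061 m and z of ball1 in the frame of tray below 0.06 m)) and ((horizontal distance between ball2 and bowl below 0.075 m and z of ball2 in the frame of bowl between 0 and 0.075 m) or (x of ball2 in the frame of tray between -0.125 and 0.15 m and y of ball2 in the frame of tray between -0.061 and 0.061 m and z of ball2 in the frame of tray below 0.06 m)) and ((horizontal distance between ball3 and bowl below 0.075 m and z of ball3 in the frame of bowl between 0 and 0.075 m) or (x of ball3 in the frame of tray between -0.125 and 0.15 m and y of ball3 in the frame of tray between -0.061 and 0.061 m and z of ball3 in the frame of tray below 0.06 m)) and ((horizontal distance between ball4 and bowl below 0.075 m and z of ball4 in the frame of bowl between 0 and 0.075 m) or (x of ball4 in the frame of tray between -0.125 and 0.15 m and y of ball4 in the frame of tray between -0.061 and 0.061 m and z of ball4 in the frame of tray below 0.06 m)) and z of scoop in the frame of mat between 0.002 and 0.011 m and horizontal distance between scoop and mat below 0.09 m and horizontal distance between scoop_grip and mat below 0.13 m and angle between scoop's own z axis and vertical below 0.1 rad and linear speed of scoop below 0.03 m/s and distance of bowl from where it was at the start of the episode below 0.04 m and angle between bowl's own z axis and vertical below 0.15 rad); the robot touches nothing.
It fails at once if a ball is touched by the gripper's fingers (over 0.5 N) (contact force between the fingers and ball0 above 0.5 N or contact force between the fingers and ball1 above 0.5 N or contact force between the fingers and ball2 above 0.5 N or contact force between the fingers and ball3 above 0.5 N or contact force between the fingers and ball4 above 0.5 N).
It fails at once if a ball falls on the table or the floor (centre below 18 mm) (height (world z) of any of ball0, ball1, ball2, ball3, ball4 below 0.018 m).
It fails at once if a bystander is disturbed (moved more than 30 mm) (distance of any of square_box, jar, cup, tin, brush from where it was at the start of the episode above 0.03 m).
It fails at once if the bowl is moved more than 60 mm (distance of bowl from where it was at the start of the episode above 0.06 m).
It also fails if it takes over 69 s, if anything falls off the work surface, if the arm or the gripper's body presses on something with over 40 N, if the wrist force passes 120 N, or if a joint passes its speed limit or range.

### The arm

A 6-joint arm with a two-finger parallel gripper is mounted at the origin on the work surface. World frame = base frame: x ahead of the robot, y to its left, z up, the work surface at z = 0. Lengths are in mm, angles in degrees, forces in N, time in s.
With the tool pointing down it reaches from about 350 to 850 mm from the base axis. Payload 8.1 kg.
Tool frame: the origin (TCP) lies midway between the tips of the shut fingers; the grasp point (between the pads) lies 19 mm behind it; z points along the fingers, y is the line along which they close (so a half turn about z gives the same grasp; the last joint's range is limited). The gripper opens to 85 mm and grips with 20 to 120 N. Pads are 22 mm wide; open, the fingers measure 114 mm over their backs; the gripper's body (76 mm by 85 mm) begins 54 mm behind the grasp point. The pads swing forward as they close: fully open they stand 13 mm farther back than shut.
Start: joints at [-73.075, 7.471, 85.268, -0, 87.261, -4.893], TCP at [223.018, -557.017, 231.292] pointing down, gripper open.
Joint ranges: [-169.43, 169.43], [-51.17, 129.36], [1.28, 143.12], [-76.62, 256.62], [0, 156.53], [-152.29, 152.29]. Speed limits (degrees/s): [136.94, 136.94, 159.86, 180, 180, 180].

### API

Orientations are given as [roll, pitch, yaw] about the fixed x, y, z axes, in that order (R = Rz(yaw) Ry(pitch) Rx(roll)).
In Python, from bench import r gives the robot as it stands.
- The arm moves only by the shell command python3 steer.py 'ROWS' [FORCE]. ROWS is 1 to 8 rows, one to a line, with the numbers parted by commas; each row has 7 numbers: a rotation vector rx, ry, rz in degrees, then dx, dy, dz in mm, then the finger opening in mm; each row is the pose to reach, as a shift and turn from the pose commanded when the command began, along the tool's axes at that moment; what a row does not reach only later rows make up. A row lasts 1/8 s, in which the tool goes at most 62.5 mm and 10.7 degrees, less where a joint would pass 70% of its speed; a pose out of reach is approached as far as the arm can. The fingers move at their own pace and stop on an object; FORCE is the grip in N (left out, the last holds). Time passes only in rows, so rows that do not move let the fingers close. It prints the time, the measured TCP pose, the force, the opening and the grip force at its end. Input that does not fit is refused with a message, and nothing moves.
- r.sense(): the state, without advancing time (a new reading comes with each control period).
- r.snapshot(name): name is "scene" or "top" or "wrist"; returns a dict with "pixels" (420x560x3 uint8, blue, green, red), "fx", "fy", "cx", "cy" (pixels), "D" ([k1, k2, p1, p2, k3] as OpenCV has them; the pictures are not rectified), "pose" (4x4, takes a point from camera to world coordinates). Camera axes: x right, y up, looking along -z (the intrinsics and any distortion apply to the point x, -y, -z); pixel columns grow to the right and rows downward; lengths in mm; the calibration is good to about 2 mm. A picture is of the moment at which its call begins. There is no depth.
- r.hand_in(): hands the job in; it is judged then, once.
The state is a dict: "time": time; "joint_pos": joint angles; "qd": joint speeds; "joint_efforts": joint torques, N m; "tool_pos": TCP position; "tcp_rot": TCP orientation; "ft_force": force on the tool from outside, world axes, zero at the start; "wrist_torque": the same for the moment, N m; "finger_gap": finger opening in mm; "grip_force": force on a finger pad.
Only numpy, scipy, OpenCV 4.12 (cv2) and the standard library are available. Lean on these libraries where they do the work, as an engineer would, in place of code of your own. Each camera call takes 0.05 s, during which the arm holds its last target. There are 200 camera calls.

## Working session

There is one attempt and no reset: what is moved stays moved. The work goes in short steps, Python scripts to look and compute and a shell command to move; the robot and the scene stay as the last step left them, time stands still between calls to the robot, and variables do not carry over. Pictures are saved under pics/ and viewed, at most 10 in all, crops included, and the job is handed in when it is done.

```bash
ls; mkdir -p pics
python3 - <<'E'
from bench import r
import cv2,pickle
s=r.sense();print(s)
for n in("scene","top"):
    d=r.snapshot(n);cv2.imwrite(f"pics/{n}0.png",d["pixels"]);pickle.dump(d,open(f"pics/{n}0.pkl","wb"))
    print(n,d["fx"],d["fy"],d["cx"],d["cy"],d["D"],d["pose"])
E
```

```text
bench.py
pics
steer.py
{'time': 0.0, 'joint_pos': array([-7.30750295e+01,  7.51593185e+00,  8.53285913e+01,  2.81349383e-04,
        8.72614209e+01, -4.89080736e+00]), 'qd': array([-0.03393454,  0.04155734,  0.05817025,  0.02111735,  0.01860492,
        0.02763127]), 'joint_efforts': array([-8.16123211e-04, -5.69395566e+01, -5.00554097e+01, -4.14234119e-04,
        1.42987934e-02,  1.15494583e-05]), 'tool_pos': array([ 222.85954215, -556.4903095 ,  230.24243598]), 'tcp_rot': array([-1.79894466e+02, -9.31244966e-03,  2.18157556e+01]), 'ft_force': array([-0.83165865, -0.28618634, -0.49780981]), 'wrist_torque': array([0.01028874, 0.01820017, 0.02401385]), 'grip_force': 0.0, 'finger_gap': 85.34105300558458}
scene 457.51614034767135 457.51614034767135 277.9006349630618 207.76874454058995 [0.00766775 0.         0.         0.         0.        ] [[ 2.83882854e-01 -7.85699245e-01  5.49624619e-01  1.12809582e+03]
 [ 9.58857377e-01  2.31571371e-01 -1.64217022e-01 -1.51992673e+02]
 [ 1.74786336e-03  5.73630018e-01  8.19112659e-01  9.15504892e+02]
 [ 0.00000000e+00  0.00000000e+00  0.00000000e+00  1.00000000e+00]]
top 396.9086978974161 396.9086978974161 270.5017318030099 207.07230492327204 [0.01346944 0.         0.         0.         0.        ] [[ 1.23654613e-02  9.95446463e-01 -9.45168529e-02  4.65827499e+02]
 [-9.99647148e-01  1.45290348e-02  2.22370738e-02  1.85171258e+01]
 [ 2.35090551e-02  9.42085308e-02  9.95274875e-01  1.02336207e+03]
 [ 0.00000000e+00  0.00000000e+00  0.00000000e+00  1.00000000e+00]]
```

View pics/top0.png

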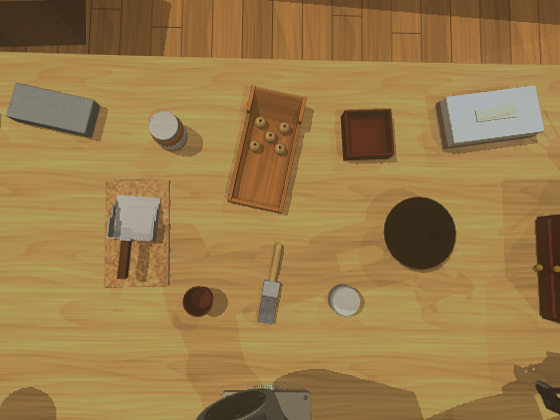

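View pics/scene0.png

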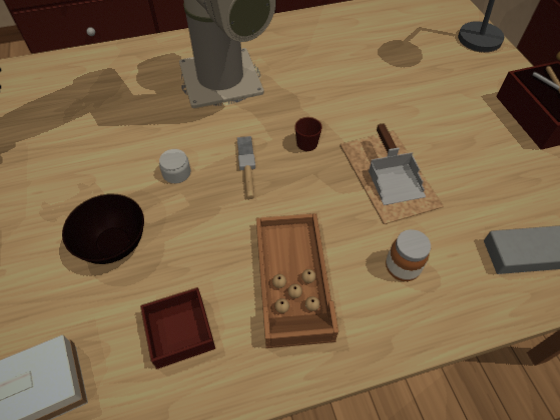

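The top view shows the mat at about (137,233) with the scoop, handle pointing toward the robot. The tray is around (268,150) with five balls at (261,122), (284,128), (270,136), (255,146) and (280,150). The bowl is at (420,233). The scene view agrees. I'll enlarge to get accurate corners.

```bash
cat > h.py <<'E'
import numpy as np,cv2,pickle
from scipy.spatial.transform import Rotation as R
def load(n): return pickle.load(open(f"pics/{n}.pkl","rb"))
def K(d): return np.array([[d["fx"],0,d["cx"]],[0,d["fy"],d["cy"]],[0,0,1.]])
def unproj(d,uv,z):
    uv=np.array(uv,float).reshape(-1,1,2)
    n=cv2.undistortPoints(uv,K(d),np.array(d["D"]))[:,0]
    v=np.c_[n[:,0],-n[:,1],-np.ones(len(n))]@d["pose"][:3,:3].T
    c=d["pose"][:3,3]; return c+v*((z-c[2])/v[:,2])[:,None]
def proj(d,P):
    P=np.array(P,float).reshape(-1,3); q=(P-d["pose"][:3,3])@d["pose"][:3,:3]
    return cv2.projectPoints(q*[1,-1,-1],np.zeros(3),np.zeros(3),K(d),np.array(d["D"]))[0][:,0]
E
python3 - <<'E'
from h import *
d=load("top0")
c=d["pixels"][78:293,98:313];cv2.imwrite("pics/crop1.png",cv2.resize(cv2.convertScaleAbs(c,alpha=1.5),(600,600),interpolation=cv2.INTER_CUBIC))
t=unproj(d,[(229,203),(283,213),(249,87),(307,97)],[35,35,60,60]);print("tray top corners",t.round(0))
print("balls",unproj(d,[(261,122),(284.5,128),(270,136),(255,146),(280,150)],23).round(0))
print("mat",unproj(d,[(106,181),(169,180),(106,286),(169,286)],6).round(0))
print("bowl rim",unproj(d,[(384,233),(456,233),(420,197),(420,269)],75).round(0))
print("handle",unproj(d,[(128,242),(123,276)],70).round(0))
print("scene cross-check")
s=load("scene0")
print("balls",unproj(s,[(279,282),(308,276),(294,292),(282,306),(312,305)],23).round(0))
print("bowl",unproj(s,[(65,233),(144,228),(105,200)],75).round(0))
E
```

```text
tray top corners [[568. 100.  35.]
 [545. -35.  35.]
 [859.  55.  60.]
 [836. -91.  60.]]
balls [[781.  23.  23.]
 [766. -37.  23.]
 [745.  -0.  23.]
 [718.  38.  23.]
 [708. -26.  23.]]
mat [[623. 418.   6.]
 [629. 258.   6.]
 [359. 404.   6.]
 [360. 248.   6.]]
bowl rim [[ 497. -276.   75.]
 [ 500. -450.   75.]
 [ 586. -365.   75.]
 [ 413. -361.   75.]]
handle [[468. 334.  70.]
 [389. 342.  70.]]
scene cross-check
balls [[716. -26.  23.]
 [720.  38.  23.]
 [747.  -2.  23.]
 [770. -35.  23.]
 [785.  25.  23.]]
bowl [[ 498. -442.   75.]
 [ 533. -278.   75.]
 [ 433. -353.   75.]]
```

View pics/crop1.png

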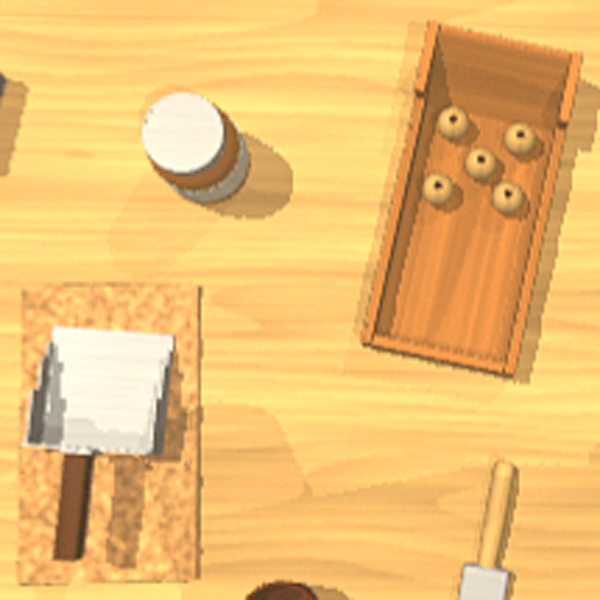

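The crop shows the tray's outer rim corners at (363,346), (516,378), (430,20) and (582,55). The scoop lip runs from (54,326) to (174,336), and the handle end is at (54–83,558). Next I fit the poses to these.

Run:
```python
from h import *
from scipy.optimize import least_squares
d=load("top0")
f=lambda p:(np.array(p)+.5)/(600/215)-.5+[98,78]
def fit(loc,pix,x0,z=0):
    loc=np.array(loc,float);pix=f(pix)
    def W(q):
        c,s=np.cos(q[2]),np.sin(q[2]);return np.c_[q[0]+c*loc[:,0]-s*loc[:,1],q[1]+s*loc[:,0]+c*loc[:,1],loc[:,2]+z]
    r=least_squares(lambda q:(proj(d,W(q))-pix).ravel(),x0,x_scale=[1,1,.01])
    print(r.x[:2].round(1),np.degrees(r.x[2]).round(2),r.fun.round(1));return r.x
print("tray");q=fit([(-135,71,35),(-135,-71,35),(160,71,60),(160,-71,60)],[(363,346),(516,378),(430,20),(582,55)],[700,0,-.15])
print("scoop");fit([(55,55,2),(55,-55,2),(-148,10,70),(-148,-10,70),(-60,10,70),(-60,-10,70),(-55,55,46),(-55,-55,46)],[(54,326),(174,336),(54,558),(83,558),(64,455),(93,455),(26,445),(155,455)],[530,340,0],6)
print("mat");fit([(135,80,6),(135,-80,6),(-135,80,6),(-135,-80,6)],[(23,284),(200,286),(19,583),(201,582)],[490,330,0])
B=unproj(d,[(261,122),(284.5,128),(270,136),(255,146),(280,150)],23)[:,:2]
c,s=np.cos(q[2]),np.sin(q[2]);print("balls tray",((B-q[:2])@np.array([[c,-s],[s,c]])).round())
```

```text
tray
[691.6   9.4] -10.92 [-0.5 -0.3  0.3 -0.3 -0.4  0.8  0.6 -0.2]
scoop
[531.4 334.2] -2.63 [ 0.4 -0.   0.8 -1.   1.   0.6 -0.8  1.   1.  -0.3 -0.8  0.2 -0.5  0.2
 -0.9 -0.7]
mat
[493.  332.3] 1.82 [ 0.6  0.8  0.2 -0.9 -0.1  0.6 -0.7 -0.5]
balls tray [[ 85.  31.]
 [ 82. -32.]
 [ 54.   1.]
 [ 20.  33.]
 [ 23. -32.]]
```

```bash
cat > plan.py <<'E'
import sys
from h import *
from bench import r
# usage: plan.py x y z yaw lipdown : scoop origin pose (world, underside) -> row from measured pose
G=np.array([-100,0,37.]); S2T=R.from_euler('y',180)
def scoopR(yaw,p): return R.from_euler('ZY',[yaw,p],degrees=True)
def tool(o,yaw,p): q=scoopR(yaw,p); return np.array(o)+q.apply(G), q*S2T
def row(P,Q):
    s=r.sense(); M=R.from_euler('xyz',s["tcp_rot"],degrees=True)
    return np.r_[np.degrees((M.inv()*Q).as_rotvec()),M.inv().apply(P-s["tool_pos"])].round(1)
def now():
    s=r.sense(); q=R.from_euler('xyz',s["tcp_rot"],degrees=True)*S2T.inv()
    return s["tool_pos"]-q.apply(G),q
if __name__=="__main__":
    a=[float(v) for v in sys.argv[1:]]; P,Q=tool(a[:3],a[3],a[4]); print("tcp",P.round(1),"row",*row(P,Q))
    o,q=now(); print("scoop now",o.round(1),q.as_euler('ZYX',degrees=True).round(1))
E
python3 plan.py 620 -100 190 -80 0; python3 plan.py 531.4 334.2 106 -2.6 0
```

```text
tcp [602.6  -1.5 227. ] row 36.1 44.4 -72.1 558.8 -374.1 4.1
scoop now [ 139.8 -589.9  288.3] [-158.1  -53.2   -0.2]
tcp [431.5 338.7 143. ] row 70.5 15.1 -140.8 526.4 -753.5 88.7
scoop now [ 139.8 -589.9  288.3] [-158.1  -53.2   -0.2]
```

```bash
sed -i "s/from_euler('y',180)/from_euler('y',180,degrees=True)/" plan.py; python3 plan.py 550 -220 190 -78 0; python3 plan.py 531.4 334.2 106 -2.6 0
```

```text
tcp [ 529.2 -122.2  227. ] row -0.1 -0.1 -80.2 445.8 -289.4 3.9
scoop now [ 130.  -593.6  193.3] [-1.582e+02  0.000e+00 -1.000e-01]
tcp [431.5 338.7 143. ] row -0.0 -0.1 -155.6 526.4 -753.5 88.7
scoop now [ 130.  -593.6  193.3] [-1.582e+02  0.000e+00 -1.000e-01]
```

```bash
python3 steer.py '0,0,-80,446,-289,4,85
0,0,-80,446,-289,4,85
0,0,-80,446,-289,4,85
0,0,-80,446,-289,4,85
0,0,-80,446,-289,4,85
0,0,-80,446,-289,4,85
0,0,-80,446,-289,4,85
0,0,-80,446,-289,4,85'; python3 plan.py 531.4 334.2 106 -2.6 0
```

```text
time: 1.1
tool_pos: [512.2, -146.7, 227.3]
tcp_rot: [-180.0, -0.0, 102.1]
ft_force: [0.6, -0.5, 0.7]
finger_gap: 85.1
grip_force: 0.0
tcp [431.5 338.7 143. ] row -0.0 -0.0 -75.3 491.6 22.6 84.3
scoop now [ 533.1 -244.5  190.3] [-77.9   0.   -0. ]
```

```bash
python3 steer.py '0,0,-75.3,492,23,84,85
0,0,-75.3,492,23,84,85
0,0,-75.3,492,23,84,85
0,0,-75.3,492,23,84,85
0,0,-75.3,492,23,84,85
0,0,-75.3,492,23,84,85
0,0,-75.3,492,23,84,85
0,0,-75.3,492,23,84,85'; python3 steer.py '0,0,0,0,0,0,85
0,0,0,0,0,0,85'
python3 plan.py 531.4 334.2 6 -2.6 0
python3 - <<'E'
from h import *
from bench import r
d=r.snapshot("wrist");cv2.imwrite("pics/w1.png",cv2.convertScaleAbs(d["pixels"],alpha=1.3));pickle.dump(d,open("pics/w1.pkl","wb"))
q=R.from_euler('Z',-2.6,degrees=True)
for p in [(-148,10,70),(-148,-10,70),(-60,10,70),(-60,-10,70),(55,55,2),(55,-55,2)]: print(p,proj(d,q.apply(p)+[531.4,334.2,6]).round(0))
E
```

```text
time: 2.1
tool_pos: [432.4, 339.5, 143.0]
tcp_rot: [-180.0, -0.0, 177.3]
ft_force: [1.6, -0.2, -0.1]
finger_gap: 85.0
grip_force: 0.0
time: 2.35
tool_pos: [432.8, 337.4, 143.0]
tcp_rot: [-179.9, -0.0, 177.2]
ft_force: [0.6, -0.4, -0.1]
finger_gap: 84.6
grip_force: 0.0
tcp [431.5 338.7  43. ] row -0.1 -0.0 -0.2 1.3 1.4 100.0
scoop now [532.7 332.5 105.9] [-2.8  0.  -0.1]
(-148, 10, 70) [[298. 151.]]
(-148, -10, 70) [[267. 151.]]
(-60, 10, 70) [[296. 273.]]
(-60, -10, 70) [[269. 273.]]
(55, 55, 2) [[335. 340.]]
(55, -55, 2) [[230. 340.]]
```

View pics/w1.png

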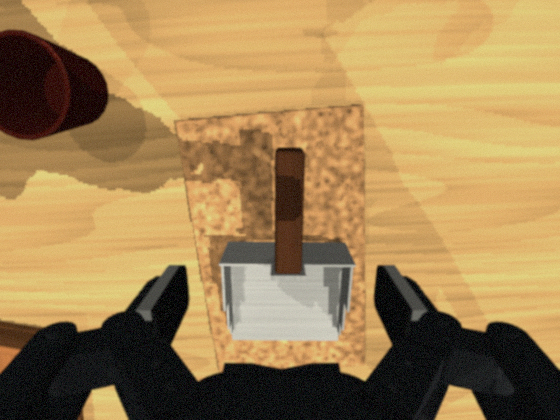

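The handle lies between the fingers at cols 275–304, about 7 px (4 mm) right of prediction. That means a small shift in +y, then descend.

```bash
python3 steer.py '0,0,0,1,4,25,85
0,0,0,1,4,50,85
0,0,0,1,4,75,85
0,0,0,1,4,90,85
0,0,0,1,4,100,85
0,0,0,1,4,100,85'; python3 steer.py '0,0,0,0,0,0,40
0,0,0,0,0,0,10
0,0,0,0,0,0,10
0,0,0,0,0,0,10
0,0,0,0,0,0,0
0,0,0,0,0,0,0' 100; python3 plan.py 531.4 334.2 6 -2.6 0
```

```text
time: 3.15
tool_pos: [432.5, 341.2, 43.3]
tcp_rot: [-180.0, -0.0, 177.1]
ft_force: [0.7, -1.0, 0.2]
finger_gap: 85.1
grip_force: 0.0
time: 3.9
tool_pos: [432.6, 341.9, 44.1]
tcp_rot: [180.0, 0.0, 177.1]
ft_force: [-2.0, -0.9, 5.0]
finger_gap: 18.5
grip_force: 97.5
tcp [431.5 338.7  43. ] row 0.0 0.0 -0.3 0.9 -3.2 1.1
scoop now [532.5 336.9   7.2] [-2.9 -0.   0. ]
```

```bash
python3 steer.py '0,0,0,0,0,-25,0
0,0,0,0,0,-60,0
0,0,0,0,0,-110,0
0,0,0,0,0,-110,0'; python3 plan.py 632.7 20.8 116 -10.9 0
```

```text
time: 4.4
tool_pos: [435.1, 343.4, 158.5]
tcp_rot: [179.7, 0.4, 177.1]
ft_force: [0.5, 0.0, -2.5]
finger_gap: 18.8
grip_force: 98.0
tcp [534.5  39.7 153. ] row 0.3 0.4 8.0 -114.5 -298.4 4.8
scoop now [535.2 338.6 122.2] [-2.9 -0.4  0.3]
```

```bash
python3 steer.py '0,0,2,-28,-75,0,0
0,0,4,-56,-125,0,0
0,0,6,-80,-180,0,0
0,0,8,-100,-235,3,0
0,0,8,-114,-275,5,0
0,0,8,-114,-298,5,0
0,0,8,-114,-298,5,0
0,0,8,-114,-298,5,0';python3 steer.py '0,0,0,0,0,0,0
0,0,0,0,0,0,0'; python3 plan.py 632.7 20.8 116 -10.9 0;  python3 - <<'E'
from h import *
from bench import r
from plan import now
d=r.snapshot("top");c=d["pixels"][78:228,198:348];cv2.imwrite("pics/t2.png",cv2.resize(cv2.convertScaleAbs(c,alpha=1.5),(600,600),interpolation=cv2.INTER_CUBIC));pickle.dump(d,open("pics/t2.pkl","wb"))
o,q=now()
for p in [(-148,10,70),(-148,-10,70),(-55,55,46),(-55,-55,46),(55,55,2),(55,-55,2)]: print(p,((proj(d,q.apply(p)+o)-[198,78])*4).round(0))
E
```

```text
time: 5.4
tool_pos: [530.8, 38.9, 147.6]
tcp_rot: [180.0, -0.1, 169.1]
ft_force: [-0.4, -0.0, -1.2]
finger_gap: 18.5
grip_force: 98.3
time: 5.65
tool_pos: [531.3, 39.2, 148.5]
tcp_rot: [180.0, -0.0, 169.2]
ft_force: [0.1, -0.8, -2.8]
finger_gap: 18.8
grip_force: 98.3
tcp [534.5  39.7 153. ] row 0.0 -0.0 0.1 -3.1 1.1 -4.5
scoop now [629.5  20.5 111.5] [-10.8   0.    0. ]
(-148, 10, 70) [[179. 627.]]
(-148, -10, 70) [[216. 635.]]
(-55, 55, 46) [[135. 446.]]
(-55, -55, 46) [[331. 486.]]
(55, 55, 2) [[180. 273.]]
(55, -55, 2) [[365. 311.]]
```

View pics/t2.png

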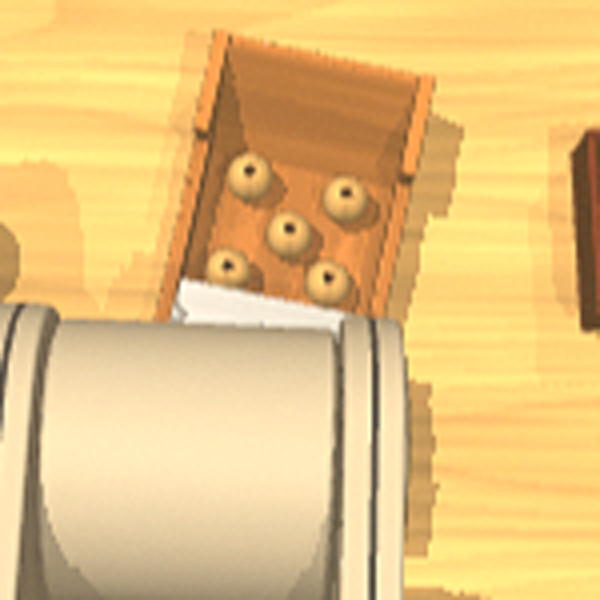

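The lip corner sits at (182,279), about 3 mm short of prediction, and the yaw and lateral position agree. I'll shift forward a little and descend.

```bash
python3 plan.py 635.6 20.2 50 -10.9 2;python3 plan.py 635.6 20.2 14 -10.9 2
```

```text
tcp [538.7  38.9  90.5] row 0.0 2.0 0.1 -7.4 1.2 58.1
scoop now [629.5  20.3 111.5] [-10.8  -0.    0. ]
tcp [538.7  38.9  54.5] row 0.0 2.0 0.1 -7.4 1.2 94.1
scoop now [629.5  20.3 111.5] [-10.8  -0.    0. ]
```

```bash
python3 steer.py '0,1,0,-4,1,25,0
0,2,0,-7,1,45,0
0,2,0,-7,1,58,0
0,2,0,-7,1,58,0'; python3 steer.py '0,0,0,0,0,0,0
0,0,0,0,0,0,0'; python3 plan.py 635.6 20.2 14 -10.9 2;  python3 - <<'E'
from h import *
from bench import r
d=r.snapshot("scene");c=d["pixels"][180:350,220:380];cv2.imwrite("pics/s3.png",cv2.resize(cv2.convertScaleAbs(c,alpha=1.5),(560,595),interpolation=cv2.INTER_CUBIC))
E
```

```text
time: 6.2
tool_pos: [537.4, 38.2, 89.4]
tcp_rot: [-180.0, -2.1, 169.1]
ft_force: [-0.4, 0.3, -0.7]
finger_gap: 18.8
grip_force: 98.3
time: 6.45
tool_pos: [539.1, 38.0, 91.7]
tcp_rot: [180.0, -1.9, 169.1]
ft_force: [-0.4, 0.2, -1.7]
finger_gap: 18.8
grip_force: 98.3
tcp [538.7  38.9  54.5] row 0.0 0.1 0.0 -0.7 0.7 37.2
scoop now [636.   19.4  51.4] [-10.9   1.9   0. ]
```

View pics/s3.png

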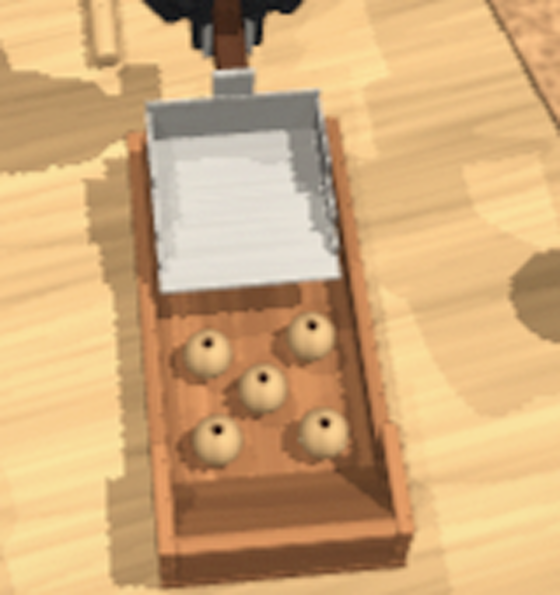

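The scoop looks centred over the tray, with its lip from (160,291) to (340,276) in the crop. I'll check that numerically.

Run:
```python
from h import *
d=load("scene0")
f=lambda p:np.array(p)/3.5+[220,180]
def tr(P): 
    a=np.radians(-10.92);c,s=np.cos(a),np.sin(a);return ((P[:,:2]-[691.6,9.4])@np.array([[c,-s],[s,c]])).round(1)
print("lip",tr(unproj(d,f([(160,291),(340,276)]),50)))
print("tray far outer",tr(unproj(d,f([(161,553),(409,538)]),60)), "near",tr(unproj(d,f([(131,135),(339,119)]),35)))
from plan import now
o,q=now();print("model lip",tr(np.array([q.apply((55,-55,1))+o,q.apply((55,55,1))+o])))
```

```text
lip [[ -3.2 -55.2]
 [ -2.9  55.3]]
tray far outer [[161.9 -68. ]
 [166.6  67.6]] near [[-128.6  -64.4]
 [-128.1   74.2]]
model lip [[ -1.5 -55.7]
 [ -1.6  54.3]]
```

```bash
python3 steer.py '0,0,0,0,1,12,0
0,0,0,0,1,24,0
0,0,0,0,1,34,0
0,0,0,0,1,38,0
0,0,0,0,1,38,0'; python3 steer.py '0,0,0,0,0,1,0
0,0,0,0,0,2,0'; python3 plan.py 635.6 20.2 10 -10.9 2
```

```text
time: 7.12
tool_pos: [537.1, 39.2, 52.2]
tcp_rot: [-180.0, -2.0, 169.1]
ft_force: [0.6, 0.2, -1.4]
finger_gap: 18.7
grip_force: 98.5
time: 7.38
tool_pos: [537.5, 39.2, 50.9]
tcp_rot: [180.0, -2.0, 169.1]
ft_force: [-1.7, 0.8, 1.1]
finger_gap: 18.7
grip_force: 98.6
tcp [538.7  38.9  50.5] row 0.0 0.0 0.0 -1.3 -0.1 0.4
scoop now [634.4  20.6  10.5] [-10.9   2.    0. ]
```

```bash
python3 steer.py '0,0,0,0,0,1,0
0,0,0,0,0,2,0
0,0,0,0,0,2,0'
```

```text
time: 7.75
tool_pos: [537.5, 39.3, 49.4]
tcp_rot: [180.0, -1.9, 169.1]
ft_force: [-5.5, 0.9, 7.6]
finger_gap: 18.7
grip_force: 99.5
```

```bash
python3 plan.py 735.2 1.5 9.2 -10.9 2
```

```text
tcp [638.3  20.2  49.7] row 0.0 0.1 0.0 -102.5 0.2 -3.7
scoop now [634.4  20.7   9. ] [-10.9   1.9   0. ]
```

```bash
python3 steer.py '0,0,0,-10,0,-0.4,0
0,0,0,-24,0,-0.9,0
0,0,0,-38,0,-1.4,0
0,0,0,-52,0,-1.9,0
0,0,0,-66,0,-2.4,0
0,0,0,-80,0,-2.9,0
0,0,0,-90,0,-3.3,0
0,0,0,-96,0,-3.5,0'; python3 plan.py 735.2 1.5 9.2 -10.9 2;python3 - <<'E'
from h import *
from bench import r
d=r.snapshot("scene");c=d["pixels"][180:350,220:380];cv2.imwrite("pics/s4.png",cv2.resize(cv2.convertScaleAbs(c,alpha=1.5),(560,595),interpolation=cv2.INTER_CUBIC))
E
```

```text
time: 8.75
tool_pos: [632.2, 21.2, 49.6]
tcp_rot: [180.0, -2.0, 169.1]
ft_force: [-6.2, 1.8, 6.4]
finger_gap: 18.6
grip_force: 99.5
tcp [638.3  20.2  49.7] row 0.0 0.0 0.0 -6.2 0.2 -0.3
scoop now [729.1   2.5   9.2] [-10.9   2.    0. ]
```

View pics/s4.png

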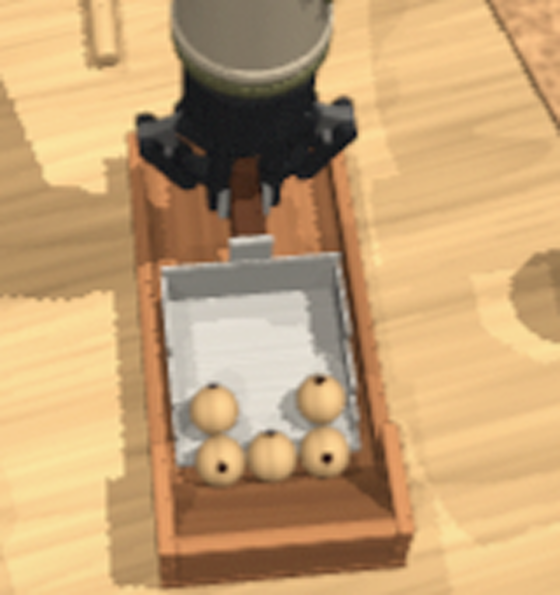

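Two balls are in the pan at (213,410) and (320,398). The other three sit at the lip against the ramp, at row 460. I'll push on about 7 mm.

```bash
python3 steer.py '0,0,0,-4,0,-0.2,0
0,0,0,-7,0,-0.4,0
0,0,0,-8,0,-0.4,0'; python3 plan.py 735.2 1.5 9.2 -10.9 2
```

```text
time: 9.18
tool_pos: [639.7, 19.7, 49.7]
tcp_rot: [180.0, -2.0, 169.1]
ft_force: [-6.1, 1.8, 6.8]
finger_gap: 18.5
grip_force: 99.5
tcp [638.3  20.2  49.7] row 0.0 0.0 0.0 1.5 0.2 0.1
scoop now [736.6   1.1   9.3] [-10.9   2.    0. ]
```

```bash
cat > ramp.py <<'E'
from plan import *
o,q=now(); L0=q.apply([55,0,0])+o; a=np.radians(-10.92); u=np.array([np.cos(a),np.sin(a),0])
for p in (0,3,6,10,14,18,20):
    t=110*np.sin(np.radians(p))+2; Q=scoopR(-10.9,-p)
    L=L0+u*(t-3)+[0,0,t]
    P,T=tool(L-Q.apply([55,0,0]),-10.9,-p); print(p,*row(P,T))
E
python3 ramp.py
```

```text
0 0.0 -2.0 0.0 2.2 0.1 3.4
3 0.0 -5.0 0.0 -1.9 0.1 5.6
6 0.0 -8.0 0.0 -6.4 0.1 8.0
10 0.0 -12.0 0.0 -13.1 0.1 11.2
14 0.0 -16.0 0.0 -20.4 0.1 14.6
18 0.0 -20.0 0.0 -28.4 0.1 18.0
20 0.0 -22.0 0.0 -32.7 0.0 19.8
```

```bash
python3 steer.py '0,-2,0,0,0,2,0
0,-5,0,-2,0,4,0
0,-8,0,-6.4,0,6.5,0
0,-12,0,-13,0,10,0
0,-16,0,-20,0,13,0
0,-20,0,-28,0,16,0
0,-22,0,-32,0,18,0
0,-22,0,-32,0,18,0'
python3 - <<'E'
from h import *
from bench import r
d=r.snapshot("scene");c=d["pixels"][180:350,220:380];cv2.imwrite("pics/s5.png",cv2.resize(cv2.convertScaleAbs(c,alpha=1.5),(560,595),interpolation=cv2.INTER_CUBIC))
E
```

```text
time: 10.18
tool_pos: [669.7, 13.8, 29.4]
tcp_rot: [-180.0, 20.0, 169.1]
ft_force: [-0.1, -0.1, -2.0]
finger_gap: 18.8
grip_force: 98.6
```

View pics/s5.png

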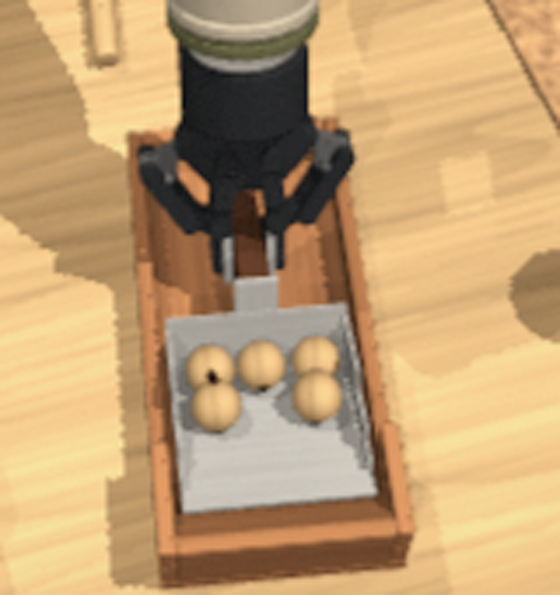

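All five balls rest against the pan's back wall (rows 360–405). Time to lift straight up.

Run:
```python
from plan import *
o,q=now();print(o.round(1))
P,T=tool(o+[-10,0,150],-10.9,-20);print(*row(P,T))
```

```text
[774.4  -6.4  28.8]
0.0 -0.1 0.0 -41.9 -1.9 -144.2
```

```bash
python3 steer.py '0,0,0,-2,0,-8,0
0,0,0,-7,0,-24,0
0,0,0,-14,0,-48,0
0,0,0,-21,0,-72,0
0,0,0,-28,0,-96,0
0,0,0,-35,0,-120,0
0,0,0,-40,0,-136,0
0,0,0,-42,0,-144,0'; python3 steer.py '0,0,0,0,0,0,0
0,0,0,0,0,0,0'
python3 - <<'E'
from plan import *
# dump approach: bowl axis, scoop yaw -36, lip 30mm short of axis at z 110, and farther back stage
c=np.array([500,-363.]);y=-36.;u=np.array([np.cos(np.radians(y)),np.sin(np.radians(y))])
o,q=now();print(o.round(1))
Q=scoopR(y,-18); L=np.r_[c-30*u,160]; P,T=tool(L-Q.apply([55,0,0]),y,-18); print("tcp",P.round(),"row",*row(P,T))
print(r.sense()["joint_pos"].round())
E
```

```text
time: 11.22
tool_pos: [661.2, 15.5, 181.5]
tcp_rot: [180.0, 20.1, 169.1]
ft_force: [0.4, -0.5, -2.8]
finger_gap: 19.0
grip_force: 98.3
time: 11.48
tool_pos: [659.8, 15.5, 177.9]
tcp_rot: [-180.0, 19.9, 169.1]
ft_force: [-0.0, -0.1, -2.4]
finger_gap: 18.8
grip_force: 98.2
[764.5  -4.6 177.1]
tcp [ 347. -252.  147.] row 8.1 1.9 23.8 251.6 -321.7 -58.3
[ -1.   1. 100.  -4.  59. -79.]
```

```bash
cat > dump.py <<'E'
from plan import *
c=np.array([500,-363.]);y=-70.;u=np.array([np.cos(np.radians(y)),np.sin(np.radians(y))])
def go(p,z,back): # p lip-down
    Q=scoopR(y,p); L=np.r_[c-back*u,z]; P,T=tool(L-Q.apply([55,0,0]),y,p); print(p,"tcp",P.round(),"row",*row(P,T))
for a in sys.argv[1:]: go(*map(float,a.split(',')))
print(r.sense()["joint_pos"].round())
E
python3 dump.py -20,190,40
```

```text
-20.0 tcp [ 432. -177.  172.] row 20.1 -0.1 55.6 178.2 -231.7 -57.8
[ -1.   1. 100.  -4.  59. -79.]
```

```bash
python3 steer.py '0.8,0,2.3,7,-9,-2,0
2.5,0,7,22,-29,-7,0
4.2,0,11.5,37,-48,-12,0
5.9,0,16.2,52,-68,-17,0
7.5,0,20.8,67,-87,-22,0
9.2,0,25.5,82,-106,-27,0
10.9,0,30,97,-125,-31,0
12,0,33.4,107,-139,-35,0'; python3 dump.py -20,190,40
```

```text
time: 12.48
tool_pos: [522.4, -100.0, 174.1]
tcp_rot: [179.9, 19.8, 133.5]
ft_force: [0.8, -0.5, -2.5]
finger_gap: 19.2
grip_force: 98.2
-20.0 tcp [ 432. -177.  172.] row 8.1 -0.2 22.1 6.8 -118.2 -0.1
[ -8. -16. 116. -13.  65. -47.]
```

```bash
python3 steer.py '1.2,0,3.2,1,-17,0,0
2.5,0,6.8,2,-35,0,0
3.9,0,10.6,3,-55,0,0
5.2,0,14.2,4,-75,0,0
6.5,0,17.8,5,-94,0,0
7.5,0,20.5,6,-108,0,0
8,0,22,7,-117,0,0
8,0,22,7,-118,0,0'; python3 steer.py '0,0,0,0,0,0,0
0,0,0,0,0,0,0';  python3 dump.py -20,190,40 -12,150,40 -4,110,40;python3 - <<'E'
from h import *
from bench import r
d=r.snapshot("scene");c=d["pixels"][130:310,40:280];cv2.imwrite("pics/s6.png",cv2.resize(cv2.convertScaleAbs(c,alpha=1.5),(720,540),interpolation=cv2.INTER_CUBIC))
E
```

```text
time: 13.48
tool_pos: [433.6, -176.5, 172.8]
tcp_rot: [179.9, 19.9, 110.2]
ft_force: [-0.5, 0.1, -2.7]
finger_gap: 18.7
grip_force: 98.3
time: 13.72
tool_pos: [434.1, -176.2, 173.1]
tcp_rot: [179.9, 19.9, 110.2]
ft_force: [0.2, -0.3, -2.2]
finger_gap: 18.4
grip_force: 98.3
-20.0 tcp [ 432. -177.  172.] row 0.2 -0.1 0.2 0.7 -2.0 1.2
-12.0 tcp [ 432. -176.  154.] row 0.2 7.9 0.2 7.7 -2.0 17.6
-4.0 tcp [ 433. -178.  136.] row 0.2 15.9 0.2 11.8 -2.1 35.1
[-16. -23. 122. -17.  70. -32.]
```

View pics/s6.png

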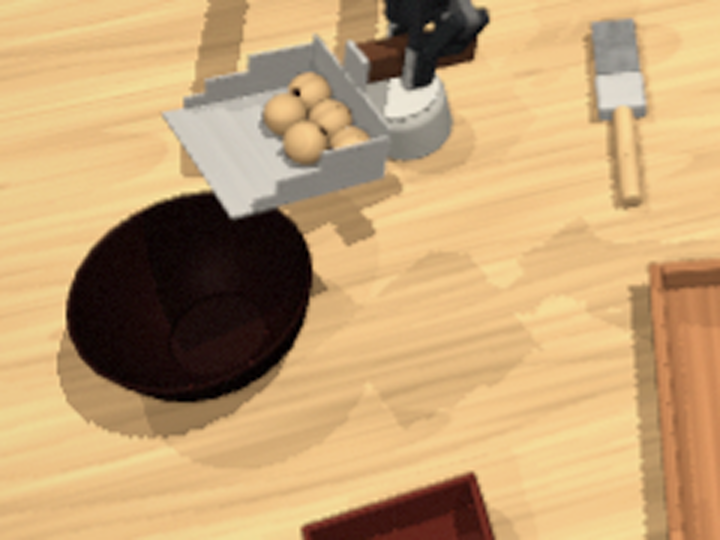

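All five balls are held at the back of the pan, with the lip at the bowl's near rim. I'll lower, then tip.

```bash
python3 dump.py -10,112,35
```

```text
-10.0 tcp [ 434. -181.  122.] row 0.2 9.9 0.2 13.8 -2.1 49.8
[-16. -23. 122. -17.  70. -32.]
```

```bash
python3 steer.py '0,1.5,0,2,0,8,0
0,3,0,4,-1,16,0
0,5,0,7,-1,25,0
0,7,0,10,-2,35,0
0,9,0,13,-2,45,0
0,10,0,14,-2,50,0
0,10,0,14,-2,50,0'; python3 dump.py -4,110,35 2,106,35 10,100,35 18,96,35 26,94,35 35,93,35 40,93,35
```

```text
time: 14.65
tool_pos: [433.1, -180.9, 120.6]
tcp_rot: [179.9, 9.8, 110.2]
ft_force: [0.7, -0.9, -2.1]
finger_gap: 19.0
grip_force: 98.2
-4.0 tcp [ 434. -182.  136.] row 0.1 5.8 0.2 -4.4 0.6 -14.9
2.0 tcp [ 435. -186.  148.] row 0.1 11.8 0.2 -10.0 0.6 -26.4
10.0 tcp [ 438. -193.  163.] row 0.1 19.8 0.2 -19.9 0.6 -39.9
18.0 tcp [ 442. -202.  179.] row 0.1 27.8 0.2 -32.6 0.6 -53.6
26.0 tcp [ 446. -214.  195.] row 0.0 35.8 0.2 -48.1 0.6 -67.3
35.0 tcp [ 452. -231.  212.] row 0.0 44.8 0.2 -68.1 0.5 -81.1
40.0 tcp [ 456. -241.  221.] row 0.0 49.8 0.2 -80.2 0.5 -87.9
[-23. -15. 119.  -8.  69. -41.]
```

```bash
python3 steer.py '0,6,0,-4,0,-15,0
0,12,0,-10,0,-26,0
0,20,0,-20,0,-40,0
0,24,0,-26,0,-47,0
0,28,0,-32,0,-53,0
0,36,0,-48,0,-67,0
0,45,0,-68,0,-81,0
0,50,0,-80,0,-88,0'; python3 steer.py '0,0,0,0,0,0,0
0,0,0,0,0,0,0
0,0,0,0,0,0,0'
python3 - <<'E'
from h import *
from bench import r
d=r.snapshot("scene");c=d["pixels"][130:310,40:280];cv2.imwrite("pics/s7.png",cv2.resize(cv2.convertScaleAbs(c,alpha=1.8),(720,540),interpolation=cv2.INTER_CUBIC))
E
python3 dump.py 40,93,35 20,160,60 0,190,80
```

```text
time: 15.65
tool_pos: [455.8, -242.2, 222.1]
tcp_rot: [179.8, -40.2, 110.3]
ft_force: [0.4, 0.3, -1.5]
finger_gap: 18.7
grip_force: 98.4
time: 16.02
tool_pos: [455.4, -239.7, 222.5]
tcp_rot: [179.8, -39.9, 110.4]
ft_force: [-0.0, -0.3, -2.9]
finger_gap: 18.4
grip_force: 98.4
40.0 tcp [ 456. -241.  221.] row -0.1 0.0 0.3 -1.9 -0.2 0.5
20.0 tcp [ 434. -182.  248.] row -0.0 -20.0 0.3 63.6 0.2 20.5
0.0 tcp [ 420. -142.  227.] row 0.0 -40.0 0.3 82.5 0.3 63.4
[-45.  27.  72.  18. 117. -62.]
```

View pics/s7.png

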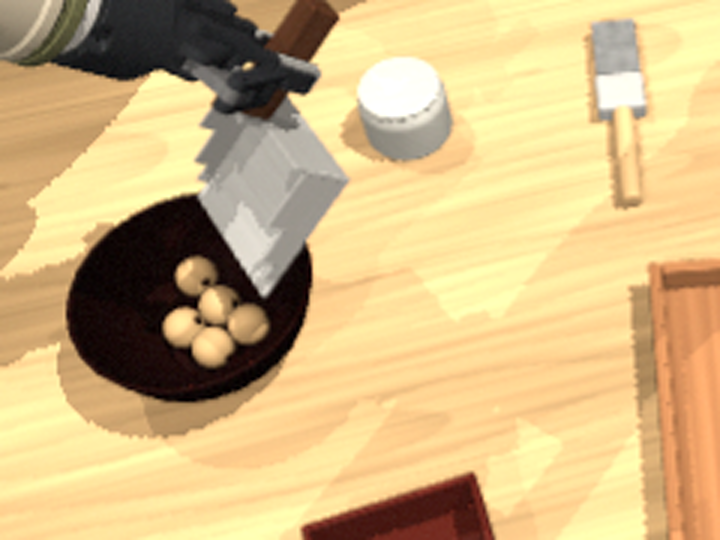

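All five balls are in the bowl around (215,320), and the bowl hasn't moved. Next I back the scoop off, level it and carry it to the mat.

```bash
python3 steer.py '0,-8,0,26,0,6,0
0,-20,0,63,0,20,0
0,-28,0,71,0,38,0
0,-36,0,79,0,56,0
0,-40,0,82,0,63,0
0,-40,0,82,0,63,0'; python3 plan.py 600 60 150 -30 0; python3 plan.py 531 336.5 130 -2.6 0; python3 -c "
from bench import r;print(r.sense()['joint_pos'].round())"
```

```text
time: 16.82
tool_pos: [419.0, -141.7, 227.0]
tcp_rot: [179.8, -0.0, 110.4]
ft_force: [0.0, 0.1, -2.6]
finger_gap: 18.7
grip_force: 98.4
tcp [513.4 110.  187. ] row 0.2 0.1 -39.6 202.9 176.1 40.6
scoop now [ 454.1 -235.3  190. ] [-69.6   0.    0.2]
tcp [431.1 341.  167. ] row 0.2 0.1 -67.0 448.2 179.5 60.7
scoop now [ 454.1 -235.3  190. ] [-69.6   0.    0.2]
[-25. -18. 110.   0.  88. -46.]
```

```bash
python3 steer.py '0,0,-6,30,26,5,0
0,0,-13,65,57,10,0
0,0,-20,100,88,20,0
0,0,-27,140,120,28,0
0,0,-34,175,152,35,0
0,0,-39.6,203,176,40,0
0,0,-39.6,203,176,40,0
0,0,-39.6,203,176,40,0'; python3 plan.py 531 336.5 60 -2.6 0
```

```text
time: 17.82
tool_pos: [514.6, 107.2, 186.8]
tcp_rot: [179.9, -0.1, 149.8]
ft_force: [-0.6, -0.3, -1.6]
finger_gap: 18.5
grip_force: 98.6
tcp [431.1 341.   97. ] row 0.1 -0.0 -27.6 189.8 159.8 90.3
scoop now [601.   57.  149.7] [-30.2   0.1   0.1]
```

```bash
python3 steer.py '0,0,-5,32,27,10,0
0,0,-10,65,55,20,0
0,0,-15,100,85,30,0
0,0,-20,135,115,45,0
0,0,-25,170,140,65,0
0,0,-27.6,190,160,80,0
0,0,-27.6,190,160,90,0
0,0,-27.6,190,160,90,0'; python3 steer.py '0,0,0,0,0,0,0
0,0,0,0,0,0,0'; python3 plan.py 531 336.5 7.2 -2.6 0
```

```text
time: 18.82
tool_pos: [430.9, 340.3, 96.7]
tcp_rot: [179.9, -0.0, 177.3]
ft_force: [-0.5, -1.1, -1.7]
finger_gap: 18.4
grip_force: 98.6
time: 19.08
tool_pos: [431.8, 341.3, 98.3]
tcp_rot: [179.8, 0.1, 177.3]
ft_force: [0.0, 0.0, -1.2]
finger_gap: 18.7
grip_force: 98.6
tcp [431.1 341.   44.2] row 0.2 0.1 -0.1 0.9 -0.5 54.1
scoop now [531.8 336.7  61.6] [-2.7 -0.1  0.2]
```

```bash
python3 steer.py '0,0,0,0,0,15,0
0,0,0,0,0,30,0
0,0,0,0,0,42,0
0,0,0,0,0,50,0
0,0,0,0,0,51,0
0,0,0,0,0,52,0'; python3 steer.py '0,0,0,0,0,1,0
0,0,0,0,0,2,0'
```

```text
time: 19.82
tool_pos: [431.2, 342.2, 45.7]
tcp_rot: [179.8, 0.1, 177.4]
ft_force: [-0.9, -0.4, -1.0]
finger_gap: 18.4
grip_force: 98.7
time: 20.08
tool_pos: [431.2, 342.4, 44.1]
tcp_rot: [179.8, 0.1, 177.4]
ft_force: [-3.5, 0.7, 5.9]
finger_gap: 18.5
grip_force: 99.8
```

```bash
python3 steer.py '0,0,0,0,0,0,30
0,0,0,0,0,0,50
0,0,0,0,0,0,85
0,0,0,0,0,0,85
0,0,0,0,0,0,85
0,0,0,0,0,0,85'; python3 steer.py '0,0,0,0,0,-30,85
0,0,0,0,0,-70,85
0,0,0,0,0,-110,85
0,0,0,0,0,-150,85
0,0,0,0,0,-150,85
0,0,0,0,0,-150,85
0,0,0,0,0,-150,85'
python3 - <<'E'
from h import *
from bench import r
from scipy.optimize import least_squares
for n,k in(("scene","scene0"),("wrist",None)):
    d=r.snapshot(n)
    if k:
        diff=cv2.absdiff(d["pixels"],load(k)["pixels"]).max(2)
        # mat/scoop region and bowl rim region change
        print("mat region changed px",(diff[120:220,340:440]>40).sum())
        g=cv2.cvtColor(d["pixels"][180:280,55:155],cv2.COLOR_BGR2GRAY)
        print("bright px in bowl region",(diff[190:270,60:150]>50).sum())
    else: cv2.imwrite("pics/w9.png",d["pixels"])
    # white pan outline
    hsv=cv2.cvtColor(d["pixels"],cv2.COLOR_BGR2HSV); m=((hsv[...,1]<40)&(hsv[...,2]>110)).astype(np.uint8)
    if k: m[:, :340]=0;m[:,440:]=0;m[230:]=0;m[:140]=0
    c=max(cv2.findContours(m,0,2)[0],key=cv2.contourArea);rc=cv2.minAreaRect(c)
    p=unproj(d,cv2.boxPoints(rc),8);print(n,p.round(0).tolist(),rc)
hs=load("scene0");hsv=cv2.cvtColor(hs["pixels"],cv2.COLOR_BGR2HSV); m=((hsv[...,1]<40)&(hsv[...,2]>110)).astype(np.uint8);m[:, :340]=0;m[:,440:]=0;m[230:]=0;m[:140]=0
print("before",cv2.minAreaRect(max(cv2.findContours(m,0,2)[0],key=cv2.contourArea)))
E
```

```text
time: 20.82
tool_pos: [430.9, 342.0, 43.4]
tcp_rot: [179.9, 0.1, 177.4]
ft_force: [0.2, 0.4, 0.1]
finger_gap: 84.9
grip_force: 0.0
time: 21.7
tool_pos: [429.9, 341.1, 191.6]
tcp_rot: [180.0, -0.1, 177.4]
ft_force: [-1.2, -1.0, -1.0]
finger_gap: 84.7
grip_force: 0.0
mat region changed px 74
bright px in bowl region 659
scene [[475.0, 303.0, 8.0], [478.0, 420.0, 8.0], [586.0, 387.0, 8.0], [582.0, 277.0, 8.0]] ((399.63897705078125, 182.64878845214844), (35.7596321105957, 42.88362121582031), 77.90524291992188)
wrist [[491.0, 277.0, 8.0], [497.0, 401.0, 8.0], [586.0, 402.0, 8.0], [580.0, 268.0, 8.0]] ((281.5, 277.0), (70.0, 113.0), 90.0)
before ((399.1346130371094, 182.67311096191406), (36.6737174987793, 43.930015563964844), 78.69007110595703)
```

The scoop is back within 1 px of where it started, free of the gripper, and the balls are in the bowl.

```bash
python3 -c "
from bench import r;print(r.hand_in())"
```

```text
the job is handed in; nothing more can be done
None
```

I tipped all five balls into the bowl, laid the scoop back flat on its mat within about a pixel of its starting place, and handed the job in at about 22 s; no verdict came back.

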